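Load the slide feeder from the drain rail

TASK

Get the microscope-slide feeder ready: first press down the roller arm of the limit switch until it clicks (do not drive it on to its end stop) and let it spring back, which puts the feeder in loading mode; then slide the empty deck along its track into the spring buffer until it goes tight, without ramming the buffer to its end, and back it off about a centimetre so that it stands clear. Now lift every slide rack that hangs on the drain rail up and off its hook and stand it upright on the deck, wholly on it, leaving the deck backed off; last, press the roller arm to its click once more and let it go to hand the load over. Leave the bottle, beaker and foam box alone.

Things in the scene. Friction and masses are not known exactly. Their poses are not given: they have to be found in the camera images.
- stand: Fixed drain stand, origin on the bench under the hanging points. 12 mm rail along y, axis at x = 50, z = 89 mm, on end posts at y = +-170. Four hooks at y = -120, -40, 40, 120: 8 mm rods from the rail toward -x, top at z = 93, tips at x = -20 turned up to z = 105. A rack's bar lies across a hook at x = 0: lift it 15 to 40 mm, then draw it off toward -x.
- rack1: Steel slide rack, one of up to four alike (absent: None). Origin under its centre, z up. Basket 80 (x) by 44 (y) by 32 mm high; a bail of two 6 mm wires at y = +-19 carries a cross bar along y, z = 81 to 89; on it a grip tab 22 (x) by 12 mm (y, pinch this way), z = 89 to 127. About 0.16 kg, bottom-heavy. Hangs by the bar, underside 12 mm over the bench, axes along the stand's.
- rack2: Steel slide rack, one of up to four alike (absent: None). Origin under its centre, z up. Basket 80 (x) by 44 (y) by 32 mm high; a bail of two 6 mm wires at y = +-19 carries a cross bar along y, z = 81 to 89; on it a grip tab 22 (x) by 12 mm (y, pinch this way), z = 89 to 127. About 0.16 kg, bottom-heavy. Hangs by the bar, underside 12 mm over the bench, axes along the stand's.
- rack3: Steel slide rack, one of up to four alike (absent: None). Origin under its centre, z up. Basket 80 (x) by 44 (y) by 32 mm high; a bail of two 6 mm wires at y = +-19 carries a cross bar along y, z = 81 to 89; on it a grip tab 22 (x) by 12 mm (y, pinch this way), z = 89 to 127. About 0.16 kg, bottom-heavy. Hangs by the bar, underside 12 mm over the bench, axes along the stand's.
- rack4: Steel slide rack, one of up to four alike (absent: None). Origin under its centre, z up. Basket 80 (x) by 44 (y) by 32 mm high; a bail of two 6 mm wires at y = +-19 carries a cross bar along y, z = 81 to 89; on it a grip tab 22 (x) by 12 mm (y, pinch this way), z = 89 to 127. About 0.16 kg, bottom-heavy. Hangs by the bar, underside 12 mm over the bench, axes along the stand's.
- deck_top (a point): Centre of the upper face of the feeder deck, a flat plate without rim, 210 mm (x) by 160 mm (y), 10 mm thick, upper face 22 mm above the bench. It slides along its own y; four racks fit two by two with their long sides along x.
- deck_handle (a point): Grip point on the deck's handle, an upright post beyond the deck's +x edge, 24 mm (x) by 14 mm (y, the way to pinch it), its top 12 mm above this point, 72 mm above the bench.
- deck_edge (a point): Middle of the deck's -y edge face, the face that meets the buffer.
- deck (a joint): Travel of the deck along its track in m, growing toward its -y, where the buffer is; 0 to 0.11. It stays where it is left; friction about 3 N.
- plunger_face (a point): Middle of the rubber face of the spring buffer's plunger, which looks to +y at the deck's edge (axes as the deck's). The buffer block is clamped on the track at a place that differs from start to start.
- plunger (a joint): How far the buffer's plunger is pushed in, in m: 0 free, 0.016 at its end. Spring of 1200 N/m; the deck counts as tight from 0.003, as rammed above 0.013.
- switch: Fixed grey limit switch, a box 44 mm (x) by 36 mm (y), 84 mm high, on a foot plate. Origin on the bench. Its roller arm is on its +y side, points to -x and slopes up.
- lever_pivot (a point): Pivot of the roller arm, 70 mm above the bench, axis along the switch's y.
- roller (a point): Centre of the roller (20 mm diameter, 14 mm wide along y) at the end of the arm, 60 mm from the pivot, 99 mm above the bench when free. Press it down from above.
- lever (a joint): Deflection of the roller arm in rad: 0 free (arm 0.5 rad above level), growing as the roller goes down. It clicks at 0.40 (roller centre about 76 mm above the bench) with about 5 N on the roller, is over-driven above 0.70 (58 mm) and springs back by itself.
- bottle: Loose amber bottle, 52 mm wide, 110 mm tall; origin under its centre. Leave it.
- beaker: Loose glass beaker, 66 mm wide, 80 mm tall; origin under its centre. Leave it.
- foam_box: Loose white foam box 70 by 100 by 50 mm; origin under its centre. Leave it.
Things that resemble listed ones, but are neither listed nor needed, are in the scene too. Leave any black or orange look-alike of the switch alone. Leave any green look-alike of the rack3 alone.

How it is judged:
By the outcome, as a careful person would: the job done as asked, in the order asked, and still so for the second after the job is handed in, with the robot touching nothing.
Of rack1, rack2, rack3, rack4 only 2 to 4 are there at a start; the rules pass over those that are not, and their reading is None.
At some moment in a run one of rack1, rack2, rack3, rack4 may be knocked a few centimetres aside while the robot is not near it.
Once in a run the grip may slacken for a moment while it holds something.
It also fails if it takes over 210 s, if anything falls off the work surface, if the arm or the gripper's body presses on something with over 40 N, if the wrist force passes 120 N, or if a joint passes its speed limit or range.

ROBOT

A 7-joint arm with a two-finger parallel gripper is mounted at the origin on the work surface. World frame = base frame: x ahead of the robot, y to its left, z up, the work surface at z = 0. Lengths are in m, angles in degrees, forces in N, time in s.
With the tool pointing down it reaches from about 0.4 to 0.9 m from the base axis. Payload 5.5 kg.
Tool frame: the origin (TCP) lies at the centre of the arm's flange, where the gripper is bolted on; the fingertips stand 178 mm ahead of it and the grasp point (between the pads) lies 159 mm ahead of it; z points along the fingers, y is the line along which they close (so a half turn about z gives the same grasp; the last joint's range is limited). The gripper opens to 92 mm and grips with 3 to 60 N. Pads are 19 mm wide; open, the fingers measure 130 mm over their backs; the gripper's body (75 mm by 190 mm) begins 47 mm behind the grasp point.
Start: joints at [84.064, 28.699, -24.465, 88.831, 12.651, 65.22, -12.049], TCP at [0.233, -0.607, 0.405] pointing down, gripper open.
Joint ranges: [-164.97, 164.97], [-17.58, 116.51], [-87.97, 89.64], [11.32, 138.91], [-80.73, 260.73], [10.89, 115.49], [-147.41, 147.41]. Speed limits (degrees/s): [147.25, 147.25, 180, 180, 180, 180, 180].

INTERFACE

Orientations are given as [roll, pitch, yaw] about the fixed x, y, z axes, in that order (R = Rz(yaw) Ry(pitch) Rx(roll)).
In Python, from rig import move_ptp, move_linear, goto_joints, grip, wait, inverse_kinematics, get_image, MotionError, job_done, trace, get_time, get_qpos, get_qvel, get_joint_torque, get_position, get_tool_rot, get_ft_force, get_torque, get_grip_width, get_grasp_force gives the robot as it stands. Calls block until the motion is done:
- move_ptp(position, orientation): joint-space move of the TCP to a pose.
- move_linear(position, rotation=None, rate=0.15, f_stop=None): straight line of the TCP; rotation=None keeps the orientation; rate is the mean speed in m/s. With f_stop (N) it stops when the force on the tool has changed by that much, and returns True; else False.
- goto_joints(angles): joint-space move.
- grip(opening, force=None): finger opening in m; force is the grip in N (None keeps the last); returns when the fingers have stopped.
- wait(seconds).
- inverse_kinematics(position, orientation): joint angles nearest the present ones, or None.
- get_image(name): name is "scene" or "top"; returns a dict with "color" (480x640x3 uint8, blue, green, red), "range_z" (480x640 float32, m along the optical axis (not along the pixel's ray), 0 where there is no reading), "fovy" (degrees; the focal length in pixels is half the picture's height over the tangent of half this angle, whatever the lens; pixels are square), "cx", "cy" (the principal point, pixels), "dist" ([k1, k2, p1, p2, k3] as OpenCV has them; the pictures are not rectified), "R" (3x3) and "t" (3): a world point X has camera coordinates R X + t. Camera axes: x right, y down, z forward; pixel columns grow to the right and rows downward; lengths in m; the calibration is good to about 2 mm. A picture is of the moment at which its call begins.
A pose or a line that the arm cannot do raises MotionError and nothing moves.
- job_done(): hands the job in; it is judged then, once.
Trained networks look in the newest picture that a camera, given by its name, has taken for a name from the list of things; names that differ only in an ending like _2 or _b are one class to them, and where a whole thing is asked for, a point or a joint stands for the part that bears it (a point fixed in the world has none). Each returns a list of dicts, best first, with "conf" (0 to 1); they miss things now and then, are a little off and sometimes report something else, mostly with a low value. They report only what shows in the picture. A call takes as long as a camera call. They do not tell look-alikes from the thing itself.
- trace(camera, target): "region" (480x640 bool, what is visible of it) and "extent" ([left, top, right, bottom] in pixels, round what is visible of it).
Readings, each from a call of its own:
- get_time(): time.
- get_qpos(): joint angles.
- get_qvel(): joint speeds.
- get_joint_torque(): joint torques, N m.
- get_position(): TCP position.
- get_tool_rot(): TCP orientation.
- get_ft_force(): force on the tool from outside, world axes, zero at the start.
- get_torque(): the same for the moment, N m.
- get_grip_width(): finger opening in m.
- get_grasp_force(): force on a finger pad.
Only numpy, scipy, OpenCV 4.12 (cv2) and the standard library are available. Lean on these libraries where they do the work, as an engineer would, in place of code of your own. Each camera call takes 0.05 s, during which the arm holds its last target. There are 200 camera calls.

## Working session

There is one attempt and no reset: what is moved stays moved. The work goes in short steps, each a Python script; the robot and the scene stay as the last script left them, time stands still between calls to the robot, and variables do not carry over. Pictures are saved under pics/ and viewed, at most 14 in all, crops included, and the job is handed in when it is done.

```bash
mkdir -p pics; ls
cat > h.py <<'E'
import numpy as np, cv2
from rig import *
def K(im):
    f=240/np.tan(np.radians(im["fovy"])/2); return np.array([[f,0,im["cx"]],[0,f,im["cy"]],[0,0,1.]])
def cloud(im):
    v,u=np.mgrid[0:480,0:640].astype(float)
    p=cv2.undistortPoints(np.stack([u.ravel(),v.ravel()],1)[:,None],K(im),np.array(im["dist"]))[:,0]
    z=im["range_z"].ravel(); X=np.c_[p*z[:,None],z]
    W=(X-im["t"])@np.array(im["R"]); W[z==0]=np.nan
    return W.reshape(480,640,3)
def proj(im,P):
    return cv2.projectPoints(np.atleast_2d(np.array(P,float)),cv2.Rodrigues(np.array(im["R"]))[0],np.array(im["t"],float),K(im),np.array(im["dist"]))[0][:,0]
E
python3 - <<'E'
from h import *
for c in("scene","top"):
    im=get_image(c); cv2.imwrite(f"pics/{c}0.png",im["color"]); W=cloud(im); np.save(f"{c}0.npy",W)
    print(c,im["fovy"],im["R"],im["t"])
    for n in("stand","rack1","deck_top","deck_handle","plunger_face","switch","roller","bottle","beaker","foam_box"):
        for d in trace(c,n)[:6]:
            w=W[d["region"]]; print(n,round(d["conf"],2),np.round(d["extent"]),d["region"].sum(),np.round(np.nanmedian(w,0),3),np.round(np.nanmin(w,0),3),np.round(np.nanmax(w,0),3))
E
```

```text
pics
scene 46.40088570841894 [[-0.43015643  0.90273151  0.00642472]
 [ 0.76871357  0.3700091  -0.52170175]
 [-0.47333381 -0.21947459 -0.85310375]] [ 0.23603492 -0.42074684  1.67770533]
stand 0.79 [324. 263. 484. 349.] 4433 [0.653 0.255 0.008] [ 0.52   0.069 -0.007] [0.692 0.44  0.106]
stand 0.48 [508. 223. 538. 259.] 673 [0.372 0.453 0.066] [0.341 0.429 0.   ] [0.387 0.481 0.115]
stand 0.25 [183. 246. 236. 290.] 1452 [ 0.752 -0.201  0.047] [ 0.684 -0.288 -0.008] [ 0.786 -0.155  0.058]
stand 0.23 [214. 154. 305. 235.] 4346 [ 0.501 -0.21   0.022] [ 0.363 -0.307 -0.005] [ 0.639 -0.131  0.076]
rack1 0.96 [409. 273. 439. 322.] 564 [0.604 0.289 0.033] [ 0.536  0.268 -0.004] [0.657 0.314 0.142]
rack1 0.89 [380. 345. 417. 387.] 1017 [0.785 0.296 0.024] [ 0.72   0.247 -0.006] [0.819 0.34  0.133]
rack1 0.56 [346. 249. 375. 296.] 645 [0.616 0.131 0.037] [ 0.549  0.088 -0.004] [0.669 0.154 0.143]
rack1 0.38 [214. 156. 303. 236.] 4266 [ 0.502 -0.21   0.022] [ 0.378 -0.296 -0.005] [ 0.639 -0.131  0.076]
rack1 0.3 [216. 170. 228. 179.] 66 [ 0.488 -0.329  0.026] [ 0.47  -0.347  0.008] [ 0.503 -0.325
[... 2636 characters left out ...]
. 370. 193.] 1356 [ 0.834 -0.031  0.008] [ 0.775 -0.073 -0.004] [0.907 0.009 0.112]
switch 0.82 [330. 203. 370. 262.] 1528 [ 0.655 -0.037  0.007] [ 0.596 -0.081 -0.006] [0.726 0.003 0.112]
roller 0.65 [482. 215. 491. 240.] 106 [ 0.68  -0.354  0.102] [ 0.666 -0.392  0.003] [ 0.726 -0.347  0.111]
roller 0.53 [328. 226. 338. 244.] 85 [ 0.621 -0.004  0.103] [ 0.605 -0.012  0.001] [0.657 0.003 0.112]
roller 0.44 [338. 154. 344. 173.] 89 [0.796 0.002 0.102] [ 0.781 -0.005  0.007] [0.849 0.01  0.112]
bottle 0.85 [114. 315. 145. 334.] 583 [0.36  0.442 0.075] [ 0.333  0.426 -0.001] [0.385 0.507 0.115]
beaker 0.68 [265. 162. 288. 190.] 697 [0.782 0.155 0.045] [ 0.737  0.121 -0.004] [0.834 0.198 0.084]
```

Run:
```python
import cv2
a=cv2.imread("pics/scene0.png")[140:400,120:550]; cv2.imwrite("pics/s1.png",cv2.resize(a,(800,484),interpolation=cv2.INTER_CUBIC))
a=cv2.imread("pics/top0.png")[130:370,100:520]; cv2.imwrite("pics/t1.png",cv2.resize(a,(800,457),interpolation=cv2.INTER_CUBIC))
```

```text
(no output)
```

View pics/s1.png

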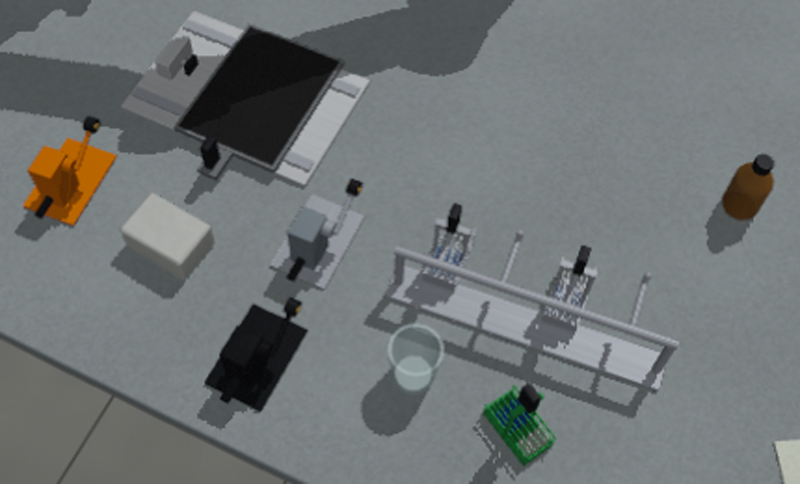

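View pics/t1.png

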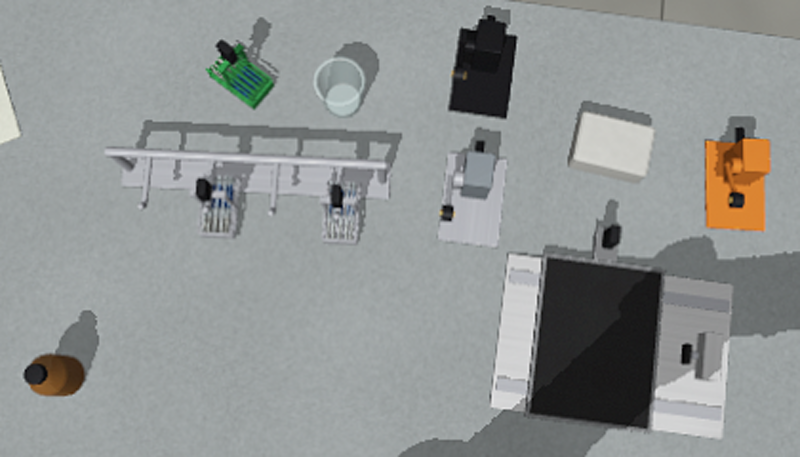

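The scene crop shows three limit switches at full-image pixels: orange (152,232), black (256,330) and grey (289,268). The task asks for the grey one. There are three racks: two steel ones on the rail at (360,272) and (424,297), plus a green look-alike at (398,366) standing on the bench. Only the two hanging steel racks count. Next I'll measure precisely and check an enlarged crop.

Run:
```python
from h import *
ims={}
for c in("scene","top"):
    W=np.load(f"{c}0.npy"); im=cv2.imread(f"pics/{c}0.png"); P=W.reshape(-1,3); C=im.reshape(-1,3).astype(int)
    def box(m,n):
        p=P[m]; 
        if len(p)<4: print(c,n,len(p)); return
        r=cv2.minAreaRect((p[:,:2]*1000).astype(np.float32)); print(c,n,len(p),"c",np.round(r[0],1),"sz",np.round(r[1],1),"a",round(r[2],1),"mean",np.round(p.mean(0)*1000,1))
    def reg(x0,x1,y0,y1,z0,z1): return (P[:,0]>x0)&(P[:,0]<x1)&(P[:,1]>y0)&(P[:,1]<y1)&(P[:,2]>z0)&(P[:,2]<z1)
    dark=C.max(1)<60
    box(reg(.35,.65,-.32,-.1,.017,.027)&dark,"deck")
    box(reg(.6,.68,-.3,-.1,.05,.08),"handle")
    box(reg(.4,.6,-.42,-.31,.03,.09),"buffer")
    box(reg(.4,.6,-.345,-.305,.015,.06)&dark,"plunger")
    box(reg(.60,.78,-.1,.03,.079,.089),"swtop")
    box(reg(.59,.64,-.05,.03,.085,.12),"roller")
    box(reg(.56,.78,-.1,.04,.002,.012),"swfoot")
    box(reg(.5,.68,.08,.18,.112,.15),"tabA")
    box(reg(.5,.68,.25,.33,.112,.15),"tabB")
    box(reg(.62,.72,.05,.46,.085,.1),"rail")
    box(reg(.52,.60,.05,.46,.09,.11),"tips")
    m=reg(.52,.60,.16,.24,.09,.11); box(m,"tip2")
    m=reg(.52,.60,.36,.46,.09,.11); box(m,"tip4")
a=cv2.imread("pics/scene0.png")[225:345,255:495]; cv2.imwrite("pics/s2.png",cv2.resize(a,(800,400),interpolation=cv2.INTER_CUBIC))
```

```text
scene deck 3313 c [ 509.8 -216.2] sz [157.8 257.4] a 87.4 mean [ 491.  -214.5   21.8]
scene handle 87 c [ 620.1 -214.9] sz [15.5 26. ] a 85.5 mean [ 622.4 -213.1   65.2]
scene buffer 221 c [ 487.7 -348.3] sz [46.5 61.2] a 88.1 mean [ 488.5 -354.7   39.9]
scene plunger 45 c [ 488.7 -329.9] sz [ 9.1 29. ] a 89.7 mean [ 489.  -328.7   26.2]
scene swtop 282 c [667.  -26.3] sz [67.8 55.3] a 0.7 mean [675.4 -31.6  83.1]
scene roller 80 c [622.3  -1.5] sz [32.9 15.5] a 13.7 mean [620.7  -2.5  99.5]
scene swfoot 1095 c [669.9 -29.9] sz [219.8 139.1] a 0.2 mean [665.  -30.1   4.9]
scene tabA 79 c [613.7 129.8] sz [24.3 11.6] a 3.9 mean [615.8 130.5 132.4]
scene tabB 78 c [600.4 289.6] sz [25.4 11.7] a 4.7 mean [603.5 289.7 131.9]
scene rail 995 c [636.5 251.9] sz [ 49.9 352.5] a 4.3 mean [651.1 252.2  92.3]
scene tips 76 c [590.3 287.9] sz [ 27.9 166.5] a 3.3 mean [590.3 293.8  97.3]
scene tip2 24 c [591.2 208. ] sz [ 7.  15.4] a 89.1 mean [589.7 208.   97.8]
scene tip4 28 c [585.7 368.4] sz [27.9  5.3] a 3.3 mean [584.9 368.4  95.4]
top deck 4900 c [ 512.4 -214. ] sz [156.1 245.6] a 89.6 mea
[... 254 characters left out ...]
.2 -330.1   27. ]
top swtop 307 c [664.6 -32.2] sz [46.7 78.8] a 64.9 mean [674.3 -34.7  83.4]
top roller 74 c [620.7  -4.7] sz [34.7 16.4] a 6.1 mean [616.2  -4.7 102.7]
top swfoot 1533 c [670.4 -30.1] sz [219.1 139.3] a 0.1 mean [657.2 -36.4   5.1]
top tabA 69 c [612.1 129.1] sz [22.  11.7] a 7.8 mean [610.7 128.8 135.4]
top tabB 86 c [599.4 286.9] sz [21.9 12.2] a 1.7 mean [598.3 285.5 132.5]
top rail 886 c [638.6 251.6] sz [ 42.3 351.4] a 4.2 mean [649.4 250.3  93.3]
top tips 122 c [591.6 248. ] sz [ 28.  247.8] a 3.0 mean [589.6 279.9  98.1]
top tip2 23 c [591.  208.4] sz [16.4  7.7] a 4.7 mean [590.9 207.8  98.2]
top tip4 37 c [585.4 367.7] sz [28.   8.2] a 5.9 mean [584.8 367.   95.5]
```

View pics/s2.png

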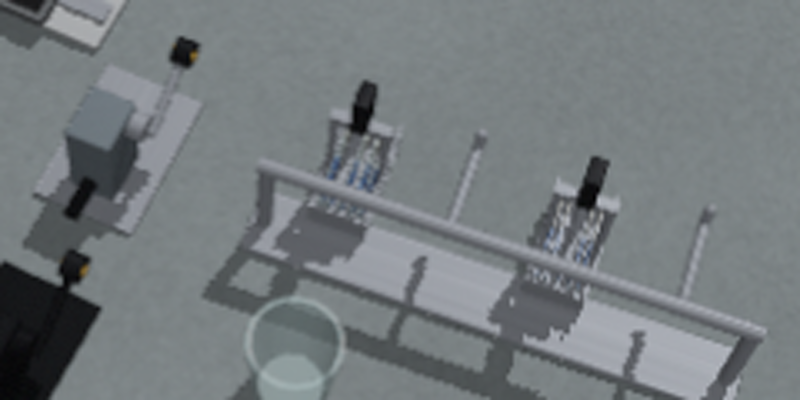

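The crop confirms it. The grey switch is at crop (100,140) with its roller at (185,50). The two steel racks hang on the rail with tabs at (365,105) and (593,180), and two hooks are empty. I'll press the switch first, then measure the deck yaw.

```bash
cat >> h.py <<'E'
def L(x,y,zg,yaw=0,rate=.15,f=None,off=.159):  # grasp-point line
    return move_linear([x,y,zg+off],[180,0,yaw],rate=rate,f_stop=f)
def Pt(x,y,zg,yaw=0,off=.159): move_ptp([x,y,zg+off],[180,0,yaw])
def press(x=.613,y=-.003):
    grip(0.0,20)
    L(x,y,.125,off=.178); f0=np.array(get_ft_force())
    L(x,y,.0795,rate=.03,off=.178); wait(.2); print("tip z",get_position()[2]-.178,"dF",np.round(np.array(get_ft_force())-f0,2))
    im=get_image("scene"); cv2.imwrite(f"pics/press{get_time():.0f}.png",im["color"][200:320,220:380])
    W=cloud(im); 
    L(x,y,.13,rate=.06,off=.178); wait(.3); print("after dF",np.round(np.array(get_ft_force())-f0,2))
def cl(c,n,x0,x1,y0,y1,z0,z1,dark=None):
    im=get_image(c); P=cloud(im).reshape(-1,3); C=im["color"].reshape(-1,3).max(1)
    m=(P[:,0]>x0)&(P[:,0]<x1)&(P[:,1]>y0)&(P[:,1]<y1)&(P[:,2]>z0)&(P[:,2]<z1)
    if dark: m&=C<dark
    p=P[m]*1000; r=cv2.minAreaRect(p[:,:2].astype(np.float32)) if len(p)>3 else None
    print(c,n,len(p),r and (np.round(r[0],1),np.round(r[1],1),round(r[2],1)),len(p) and np.round(p.mean(0),1)); return p
E
python3 - <<'E'
from h import *
print(get_time(),get_tool_rot())
for c in("scene","top"):
    p=cl(c,"deck",.36,.605,-.32,-.1,.018,.026,60)
    for q in(2,50,98): 
        pass
    # edges: fit lines of y max/min vs x, x min
    xs=np.arange(400,580,15); ym=[(np.percentile(p[abs(p[:,0]-x)<8,1],[1,99])) for x in xs]; ym=np.array(ym)
    print("y edges",np.round(np.polyfit(xs-490,ym[:,0],1),3),np.round(np.polyfit(xs-490,ym[:,1],1),3),"x",np.percentile(p[:,0],[.5,99.5]))
    for x0,x1,z0,z1 in[(.35,.65,.01,.016)]: cl(c,"track",.3,.65,-.45,-.05,.001,.017)
Pt(.613,-.003,.2,0,off=.178)
press(); print(get_time())
E
```

```text
1.1 [-1.79999413e+02 -9.88195654e-04  2.10166351e+01]
scene deck 3062 (array([ 489.4, -215.3]), array([158.7, 212.5]), 87.3) [ 490.7 -214.6   21.9]
y edges [-1.90000e-02 -2.88813e+02] [-2.10000e-02 -1.42319e+02] x [387.61019255 587.33048668]
scene track 5304 (array([ 475., -250.]), array([350., 400.]), 0.0) [ 485.9 -248.7    6.1]
top deck 4674 (array([ 489.5, -213.5]), array([155.9, 200. ]), 89.7) [ 486.8 -215.8   22.2]
y edges [-9.0000e-03 -2.8901e+02] [-1.10000e-02 -1.43397e+02] x [390.8486229  586.96272615]
top track 8149 (array([ 475., -250.]), array([399.9, 349.7]), 90.0) [ 475.2 -250.4    5.7]
tip z 0.07905990975188365 dF [-4.97 -0.32  6.9 ]
after dF [-0.59  0.07  1.56]
9.1333
```

Run:
```python
import cv2,glob
f=glob.glob("pics/press*.png")[0]; a=cv2.imread(f); cv2.imwrite("pics/p1.png",cv2.resize(a,(800,600),interpolation=cv2.INTER_CUBIC))
```

```text
(no output)
```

View pics/p1.png

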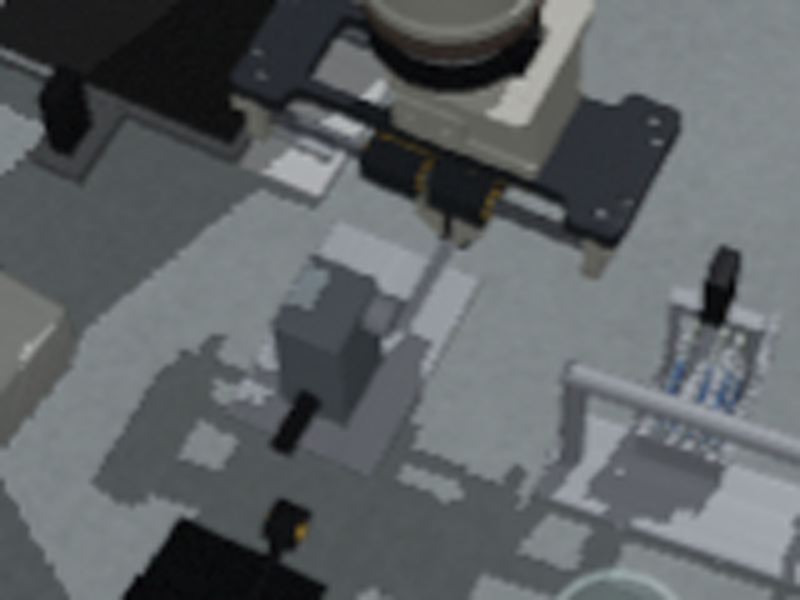

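The press shows the fingertips holding the roller down at crop (455,235), with the arm about level and 6.9 N on it, so it is past the click. The deck is next.

Run:
```python
from h import *
x,y,yw=.6207,-.2162,-1.
grip(.05,20); L(.6,-.08,.15,yw); Pt(x,y,.13,yw); L(x,y,.06,yw,rate=.1)
grip(0,40); print("w",get_grip_width(),get_grasp_force()); wait(.2)
f0=np.array(get_ft_force()); y0=get_position()[1]
d=np.array([np.sin(np.radians(yw)),-np.cos(np.radians(yw))]) # deck -y dir
def to(s,rate=.03,f=None): return L(x+d[0]*s,y+d[1]*s,.06,yw,rate=rate,f=f)
to(.02); F=[]
s=.02; base=None
while s<.06:
    s+=.002; to(s,rate=.02); fy=(np.array(get_ft_force())-f0)[1]; F.append((round(s*1000),round(float(fy),2)))
    if s<.027: base=fy
    elif fy-base>4.6: break
print(F,"reached",get_position())
for c in("scene","top"): cl(c,"plunger",.4,.6,-.40,-.30,.023,.06)
np.save("s.npy",s); print(get_time(),get_grip_width())
```

```text
w 0.01378446333694709 39.995697140693665
[(22, 2.41), (24, 4.39), (26, 2.85), (28, 3.66), (30, 3.22), (32, 3.72), (34, 4.17), (36, 4.07), (38, 5.58), (40, 7.23), (42, 9.79)] reached [ 0.62037344 -0.25549721  0.21916064]
scene plunger 84 (array([ 435.1, -315.4]), array([69.3, 30.4]), 0.2) [ 436.  -315.7   25.1]
top plunger 692 (array([ 496.6, -335.9]), array([ 71.6, 190.2]), 90.0) [ 493.5 -334.8   31.3]
16.7417 0.013623006762895393
```

Run:
```python
from h import *
wait(.3); print(get_position(),get_ft_force())
x=.6207; yt=get_position()[1]+.0138
yc=yt
for i in range(3):
    L(x,yc,.06,-1.,rate=.03); wait(.3); e=yt-get_position()[1]; print(get_position(),get_ft_force())
    if abs(e)<.001: break
    yc+=e
grip(.05); wait(.2); L(x,yt,.15,-1.); Pt(.50,.0,.2,0)
wait(.2)
im=get_image("top"); cv2.imwrite("pics/d.png",cv2.resize(im["color"][230:380,350:530],(720,600)))
for c in("scene","top"):
    cl(c,"handle",.6,.68,-.3,-.1,.05,.08); cl(c,"plunger",.4,.6,-.36,-.31,.023,.05,60); p=cl(c,"deck",.36,.605,-.34,-.1,.018,.026,60)
    m=abs(p[:,0]-488)<12; print("edge",np.percentile(p[m,1],[1,99]))
    for lo,hi in((.08,.18),(.25,.34)): cl(c,"tab",.5,.68,lo,hi,.112,.15)
print(get_time())
```

```text
[ 0.62033842 -0.2555105   0.21914188] [-0.64286312  7.74569293  6.25772837]
[ 0.62052854 -0.24295746  0.219169  ] [-0.697864   -0.53814001  5.59502388]
[ 0.62049646 -0.24214575  0.21914135] [-0.3350698  -1.70123225  5.83276168]
scene handle 89 (array([ 619.9, -240.4]), array([17.3, 24.2]), 83.8) [ 622.1 -238.5   65.1]
scene plunger 53 (array([ 493.8, -322.2]), array([ 23.9, 180.8]), 89.9) [ 502.3 -320.7   27.1]
scene deck 3026 (array([ 493.9, -244.5]), array([173.3, 215.3]), 89.4) [ 491.8 -238.2   21.9]
edge [-329.68468545 -163.78854249]
scene tab 80 (array([613.4, 129.7]), array([23.7, 12. ]), 5.9) [615.8 130.4 132.3]
scene tab 81 (array([600.7, 289.6]), array([24.5, 11.7]), 4.0) [603.9 289.8 132.6]
top handle 75 (array([ 620.8, -242.9]), array([21.4, 14.4]), 0.0) [ 619.9 -241.7   68. ]
top plunger 85 (array([ 494.1, -322.1]), array([ 23.9, 177.7]), 89.8) [ 500.4 -318.    26.3]
top deck 4257 (array([ 490.1, -245.6]), array([170.8, 199. ]), 88.9) [ 494.3 -245.9   22.2]
edge [-328.54323385 -167.95049336]
top tab 71 (array([612.3, 129.3]), array([22.5, 12.1]), 4.5) [610.9 128.7 134.7]
top tab 85 (array([598.9, 287.1]), array([20.9, 12.1]), 4.2) [598.3 285.6 132.5]
22.1333
```

View pics/d.png

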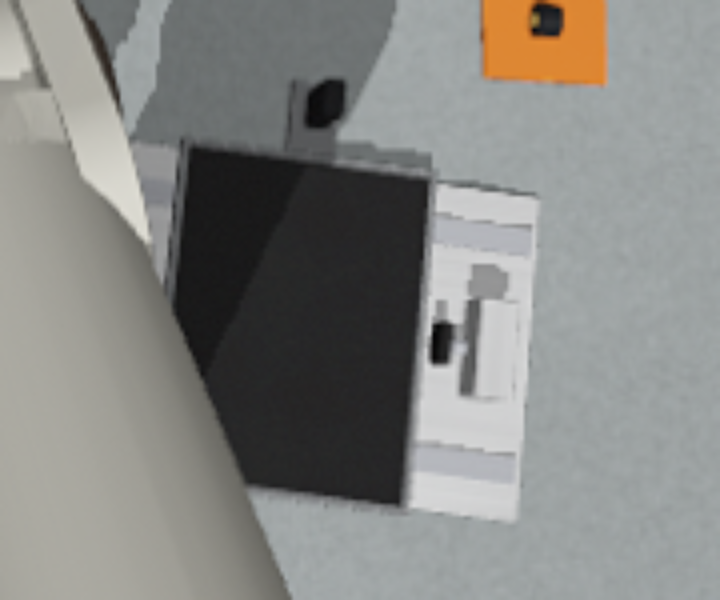

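The picture shows the deck edge at crop (425,330) clear of the plunger at (440,342), and both racks are unmoved. Now rack A.

```bash
cat >> h.py <<'E'
def pick(x,y,yaw=4.5):
    a=np.radians(yaw); ex=np.array([np.cos(a),np.sin(a)]); g=.124
    grip(.05,20); Pt(x,y,.20,yaw); L(x,y,g,yaw,rate=.1)
    f0=np.array(get_ft_force())[2]; grip(0,45); print("w",get_grip_width(),get_grasp_force())
    L(x,y,g+.027,yaw,rate=.06); wait(.1); print("lift dFz",get_ft_force()[2]-f0,get_grip_width())
    q=np.array([x,y])-.12*ex; L(*q,g+.027,yaw,rate=.1); print("off w",get_grip_width(),get_position(),get_time())
    return q
def place(q,X,Y,yaw=-1.):
    L(X,q[1],.190,yaw,rate=.15); L(X,Y,.190,yaw,rate=.2); wait(.1); print("w",get_grip_width())
    im=get_image("scene"); cv2.imwrite(f"pics/hold{get_time():.0f}.png",im["color"])
    s=L(X,Y,.140,yaw,rate=.1,f=15); s=L(X,Y,.131,yaw,rate=.015,f=3); print("stop",s,get_position()[2]-.159)
E
python3 - <<'E'
from h import *
q=pick(.6129,.1295)
for c in("scene","top"): cl(c,"basket",q[0]-.07,q[0]+.07,q[1]-.05,q[1]+.05,.025,.09)
np.save("q.npy",q)
im=get_image("scene"); cv2.imwrite("pics/l.png",cv2.resize(im["color"][190:340,250:450],(800,600)))
E
```

```text
w 0.011569664486218025 44.99986946582794
lift dFz -1.6364721086203795 0.011928000321521859
off w 0.011960523367952123 [0.49387412 0.12010091 0.31013085] 26.725
scene basket 574 (array([494.4, 120.3]), array([84.3, 44.5]), 4.3) [499.6 120.5  54.9]
top basket 0 None 0
```

View pics/l.png

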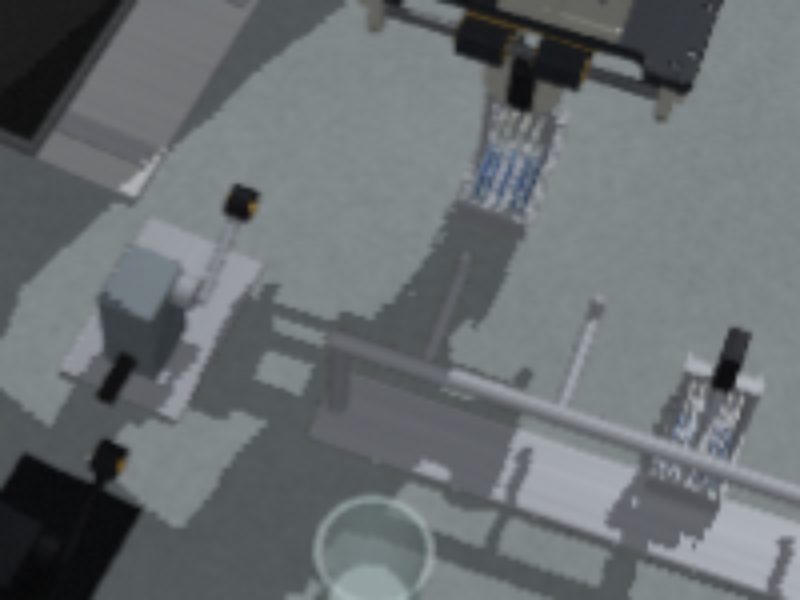

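Rack A is off its hook and hangs straight below the gripper, basket at crop (515,160). Rack B is still on its hook. Placing A now.

Run:
```python
from h import *
L(.485,.12,.19,0,rate=.15); L(.485,-.24,.19,-1,rate=.2)
place([.485,-.24],.539,-.240)
wait(.2); im=get_image("scene"); cv2.imwrite("pics/pl.png",cv2.resize(im["color"][130:280,180:380],(800,600)))
cl("scene","basket",.46,.62,-.30,-.18,.035,.058)
print(get_grip_width(),get_time(),get_ft_force())
```

```text
w 0.011555794614680455
stop True 0.13413973667283982
scene basket 435 (array([ 557.9, -238. ]), array([ 48.2, 122.4]), 88.8) [ 546.5 -237.1   47.3]
0.011860812850295626 31.5667 [-0.09638345 -0.21848975  5.08543177]
```

View pics/pl.png

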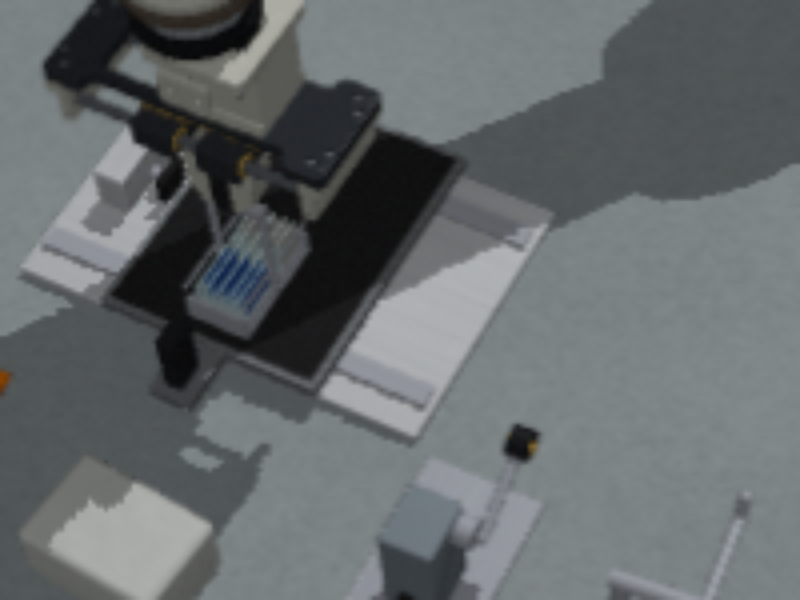

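The rack stands flat on the deck (crop 250,270), clear of the deck edge and the handle. I'll release it, re-measure, and fetch B.

Run:
```python
from h import *
grip(.04); wait(.2); L(.539,-.24,.21,-1,rate=.15); Pt(.48,.05,.25,0); wait(.1)
cl("scene","A tab",.46,.6,-.32,-.15,.12,.16); cl("scene","A top",.46,.6,-.32,-.15,.035,.06)
b=[cl(c,"B tab",.5,.68,.2,.38,.112,.16) for c in("scene","top")]
cl("scene","deckhandle",.6,.68,-.3,-.1,.05,.08)
if len(b[0])>40:
    m=[cv2.minAreaRect(p[:,:2].astype(np.float32))[0] for p in b if len(p)>40]; m=np.mean(m,0)/1000; print(m)
    if np.hypot(*(m-[.5998,.2884]))<.005:
        q=pick(*m)
        cl("scene","basket",q[0]-.07,q[0]+.07,q[1]-.05,q[1]+.05,.025,.09); print(get_ft_force())
```

```text
scene A tab 96 (array([ 537.7, -238.4]), array([14. , 24.9]), 89.5) [ 540.2 -236.6  139.1]
scene A top 431 (array([ 537.9, -238.1]), array([49.1, 86.4]), 87.6) [ 543.9 -237.    47.1]
scene B tab 80 (array([600.9, 289.6]), array([24.8, 11.8]), 5.5) [603.9 289.8 132.7]
top B tab 82 (array([599. , 286.5]), array([21.5, 12.8]), 7.6) [598.4 285.6 133. ]
scene deckhandle 86 (array([ 619.8, -240.8]), array([16.2, 26.8]), 87.0) [ 621.9 -238.6   65.2]
[0.59996841 0.288071  ]
w 0.01163638789002767 44.98617231845856
lift dFz -1.8014507253059913 0.01155073117041472
off w 0.011767229158184744 [0.48096963 0.27858731 0.31004597] 39.7333
scene basket 565 (array([481.9, 280.1]), array([84.5, 44. ]), 4.2) [486.4 280.5  51.9]
[ 0.52850122 -0.91866932 -1.24604175]
```

Run:
```python
from h import *
place([.45,.12],.4365,-.239); wait(.2)
im=get_image("scene"); cv2.imwrite("pics/pl2.png",cv2.resize(im["color"][130:280,180:380],(800,600)))
cl("scene","tilt/basket",.37,.485,-.30,-.18,.035,.060)
print(get_grip_width(),get_time(),get_ft_force())
```

```text
w 0.011576277430775734
stop True 0.13414233064797068
scene tilt/basket 400 (array([ 436.5, -236.9]), array([48. , 82.1]), 89.2) [ 441.3 -236.3   47. ]
0.01198285382615192 44.5667 [-1.48232556  0.51949226  5.99311656]
```

View pics/pl2.png

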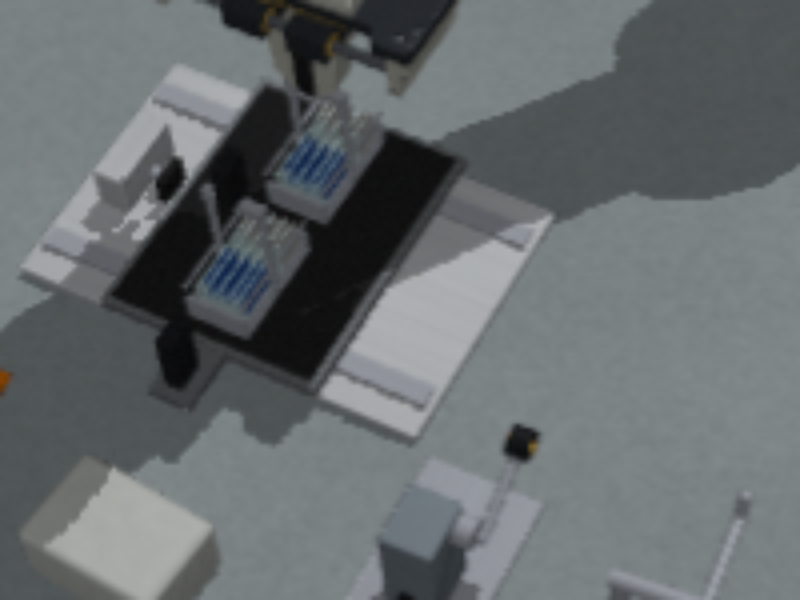

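Both racks stand on the deck, at crop (250,270) and (325,160). I'll release B and check everything before the final press, in case a rack was knocked or is still on the rail.

Run:
```python
from h import *
grip(.04); wait(.2); L(.4365,-.239,.24,-1,rate=.15); grip(0,20); Pt(.55,.02,.25,0,off=.178); wait(.2)
for n,a,b in(("A",.49,.6),("B",.37,.489)):
    cl("scene",n+" tab",a,b,-.34,-.12,.12,.16); cl("scene",n+" basket",a,b,-.34,-.12,.04,.06)
cl("scene","handle",.6,.68,-.3,-.1,.05,.08)
im=get_image("scene"); a=im["color"]; cv2.imwrite("pics/all.png",cv2.resize(a[130:400,110:560],(800,480),interpolation=cv2.INTER_CUBIC)); print(get_time())
```

```text
scene A tab 96 (array([ 540.2, -203.3]), array([23. , 13.5]), 3.4) [ 542.  -201.9  139. ]
scene A basket 347 (array([ 540.5, -204.2]), array([82.6, 47.7]), 1.8) [ 542.6 -203.5   48.6]
scene B tab 89 (array([ 435.5, -237.1]), array([24.5, 14.1]), 0.2) [ 437.9 -235.5  139.1]
scene B basket 306 (array([ 435.2, -237.1]), array([81.8, 48.5]), 0.1) [ 437.6 -236.1   48.9]
scene handle 88 (array([ 621.4, -240.1]), array([24. , 16.5]), 10.2) [ 621.9 -238.7   65.5]
48.6917
```

View pics/all.png

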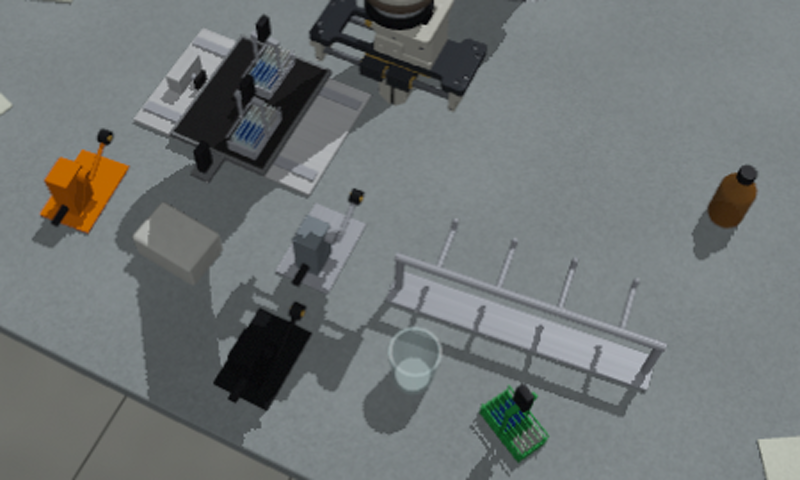

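Rack A was knocked about 35 mm toward +y, to y = -0.204. It is still upright and wholly on the deck, with its edge at -0.18 and the deck edge at -0.16. The deck is unmoved and the rail is empty. Last step is the final press.

Run:
```python
from h import *
L(.613,-.003,.2,off=.178); press(); L(.55,.05,.25,off=.178); wait(.3)
for n,a,b in(("A",.49,.6),("B",.37,.489)): cl("scene",n+" tab",a,b,-.34,-.12,.12,.16)
cl("scene","handle",.6,.68,-.3,-.1,.05,.08); cl("scene","roller",.59,.64,-.05,.03,.085,.12); print(get_time())
job_done()
```

```text
tip z 0.0790847454641645 dF [-5.36  0.44  7.07]
after dF [-0.74  0.34 -0.97]
scene A tab 98 (array([ 540.5, -203. ]), array([14.1, 24.2]), 84.0) [ 541.6 -202.   138.4]
scene B tab 94 (array([ 435. , -237.1]), array([13.7, 25.8]), 84.9) [ 438.1 -235.2  138.8]
scene handle 88 (array([ 619.8, -239.1]), array([17., 25.]), 85.4) [ 622.2 -238.6   65.5]
scene roller 79 (array([621.1,  -1.6]), array([36.1, 15.5]), 14.1) [620.3  -2.6  99.3]
55.0917
the job is handed in; nothing more can be done
```

I handed the job in after about 55 s of robot time: the grey switch was pressed past its click point (about 7 N) first and last, the deck went tight and now stands about 8 mm clear of the buffer, and both hanging racks stand upright and wholly on it (one was knocked 35 mm but stayed on).

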